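# Close the orange-capped spares jar on the signal-cabinet bench

## Robot

A 6-joint arm with a two-finger parallel gripper is mounted at the origin on the work surface. World frame = base frame: x ahead of the robot, y to its left, z up, the work surface at z = 0. Lengths are in m, angles in rad, forces in N, time in s.
With the tool pointing down it reaches from about 0.225 to 0.875 m from the base axis. Payload 3.4 kg.
Tool frame: the origin (TCP) lies between the finger pads; the fingertips stand 8 mm ahead of it and the grasp point (between the pads) lies 11 mm behind it; z points along the fingers, y is the line along which they close (so a half turn about z gives the same grasp; the last joint's range is limited). The gripper opens to 85 mm and grips with 20 to 120 N. Pads are 22 mm wide; open, the fingers measure 114 mm over their backs; the gripper's body (76 mm by 85 mm) begins 54 mm behind the grasp point. The pads swing forward as they close: fully open they stand 13 mm farther back than shut.
Start: joints at [1.143, 0.276, 1.505, -0, 1.361, -0.121], TCP at [0.174, 0.548, 0.239] pointing down, gripper open.
Joint ranges: [-2.89, 2.89], [-0.75, 2.08], [0.22, 2.7], [-1.18, 4.32], [0.11, 2.71], [-2.7, 2.7]. Speed limits (rad/s): [2.57, 2.57, 3.14, 3.14, 3.14, 3.14].

## Interface

Orientations are given as a unit quaternion [w, x, y, z].
In Python, from rig import manip gives the robot as it stands.
- The arm moves only by the tool move_arm, never from a script. Its argument "deltas" is a list that holds one entry, the list of rows, each a list of 5 numbers: the shift along the tool's x, y, z normalised to -1 to 1, where 1 is 80 cm, then the turn about the tool's z normalised to -1 to 1, where 1 is 120 degrees, then the closure, from -1 (fully open) to 1 (shut). In form: [[[tx, ty, tz, twist, grip], ...]]. A call has 1 to 12 rows; each row is the pose to reach, as a shift and turn from the pose commanded when the call began, along the tool's axes at that moment; what a row does not reach only later rows make up. A row lasts 1/10 s, in which the tool goes at most 50 mm and 8.59 degrees, less where a joint would pass 70% of its speed; a pose out of reach is approached as far as the arm can. A call with a number of a shift or a turn outside -1 to 1 is refused whole. A call with a gripper value outside its range is refused whole. The fingers move at their own pace and stop on an object; "squeeze" is the grip in N (left out, the last holds). Time passes only in rows, so rows that repeat a pose let the fingers close. It gives the time, the measured TCP pose, the force, the opening and the grip force at its end, in the units of the state.
- manip.get_state(): the state, without advancing time (a new reading comes with each control period).
- manip.get_image(name): name is "side" or "top"; returns the picture (420x560x3 uint8, red, green, blue); there is no depth.
- manip.camera_params(name): a dict with "fx", "fy", "cx", "cy" (pixels), "R" (3x3) and "t" (3): a world point X has camera coordinates R X + t. Camera axes: x right, y down, z forward; pixel columns grow to the right and rows downward; lengths in m; the calibration is good to about 2 mm. A picture is of the moment at which its call begins. camera_params takes no time and is no camera call.
- manip.sign_off(): hands the job in; it is judged then, once.
The state is a dict: "clock": time; "qpos": joint angles; "qd": joint speeds; "effort": joint torques, N m; "position": TCP position; "ee_rot": TCP orientation; "contact_force": force on the tool from outside, world axes, zero at the start; "moment": the same for the moment, N m; "width": finger opening in m; "gripper_force": force on a finger pad.
Only numpy, scipy, OpenCV 4.12 (cv2) and the standard library are available. Lean on these libraries where they do the work, as an engineer would, in place of code of your own. Each camera call takes 0.05 s, during which the arm holds its last target. There are 200 camera calls.

## Task

Three jars of spare parts are fixed to the bench beside the traffic-signal cabinet. Screw the orange cap clockwise (seen from above) fully home, until its white pointer meets the white mark on the jar's black collar and it stops. Leave the blue and the green caps turned as they are.

Things in the scene. Friction and masses are not known exactly. Their poses are not given: they have to be found in the camera images.
- orange_grip (a point): Grip point of the orange cap: on its vertical turning axis, 135 mm above the bench. The cap is a disc 82 mm wide (top face 111 mm up) with an upright grip bar across it, 58 mm long, 16 wide, 32 high; the point is in the bar, 24 mm above the disc, 8 mm below the bar's top. x runs along the bar (white pointer at its -x end), y across its width, z up; turns with the cap. Jar fixed to the bench.
- cap_orange (a joint): Turn of the orange cap about its vertical axis, rad: 0 = fully home (hard stop, pointer at the white mark on the rim of the jar's black collar), growing counter-clockwise seen from above as it loosens, stop at 1.5. Starts 0.7 to 1.2 open, turns in place without rising, stays where it is left, resists with about 0.12 N m of friction.
- blue_pointer (a point): White pointer on the top face of the blue cap of a second jar of the same size and shape, 35 mm from that cap's turning axis (which lies along this point's +x), 112 mm above the bench. To be left as it is.
- green_pointer (a point): White pointer on the top face of the green cap of a third jar of the same size and shape, 35 mm from that cap's turning axis (which lies along this point's +x), 112 mm above the bench. To be left as it is.
There are look-alikes about, which are no part of the job. What is shaped like the part that bears orange_grip but purple or red is not meant.

How it is judged:
At the end, for the whole second after the job is handed in: The orange cap is screwed home to within 0.17 rad (10 degrees) of its stop and at rest, and the pointers of the blue and green caps are within 12 mm (20 degrees) of where they started (value of joint cap_orange below 0.17 rad and velocity of joint cap_orange between -0.1 and 0.1 rad/s and distance of each of blue_pointer, green_pointer from where it was at the start of the episode below 0.012 m); the robot touches nothing.
It fails at once if the blue or the green cap is turned (its pointer moves more than 12 mm) (distance of any of blue_pointer, green_pointer from where it was at the start of the episode above 0.012 m).
It also fails if it takes over 29 s, if anything falls off the work surface, if the arm or the gripper's body presses on something with over 40 N, if the wrist force passes 120 N, or if a joint passes its speed limit or range.

## Working session

There is one attempt and no reset: what is moved stays moved. The work goes in short steps, Python scripts to look and compute and a tool call to move; the robot and the scene stay as the last step left them, time stands still between calls to the robot, and variables do not carry over. Pictures are saved under pics/ and viewed, at most 10 in all, crops included, and the job is handed in when it is done.

Besides the shell and the picture viewer there is one more tool, called after "Emit:" as name([rows], argument=value, ...), one row to a line, values as JSON. move_arm: Moves the arm, as the interface text tells. Scaled input: -1 to 1 covers 80 cm each way for a shift and 120 degrees each way for a turn. Its arguments: {"type":"object","properties":{"deltas":{"type":"array","items":{"type":"array","items":{"type":"array","items":{"type":"number","minimum":-1,"maximum":1}}}},"squeeze":{"type":"number"}},"required":["deltas"]}

```bash
mkdir -p pics; python3 - <<'E'
from rig import manip
import cv2,numpy as np
for n in("top","side"):
    im=manip.get_image(n); cv2.imwrite(f"pics/{n}0.png",im[:,:,::-1]); p=manip.camera_params(n)
    print(n,p["fx"],p["cx"],p["cy"],np.round(p["R"],3).tolist(),np.round(p["t"],3))
s=manip.get_state(); print(s["clock"],s["position"],s["ee_rot"],s["width"])
E
```

```text
top 494.41419441229016 279.013206276029 210.6289193317325 [[0.024, -0.999, -0.021], [-0.993, -0.022, -0.117], [0.117, 0.023, -0.993]] [-0.053  0.389  1.33 ]
side 404.9508733031778 278.41684699079633 207.0494437996976 [[-0.999, -0.025, -0.02], [0.001, 0.595, -0.804], [0.032, -0.803, -0.595]] [0.377 0.101 0.799]
0.1 [0.17346516 0.5477195  0.23850903] [-2.14993013e-04  1.52790494e-01  9.88258230e-01 -8.30805468e-04] 0.08527251525655552
```

View pics/top0.png

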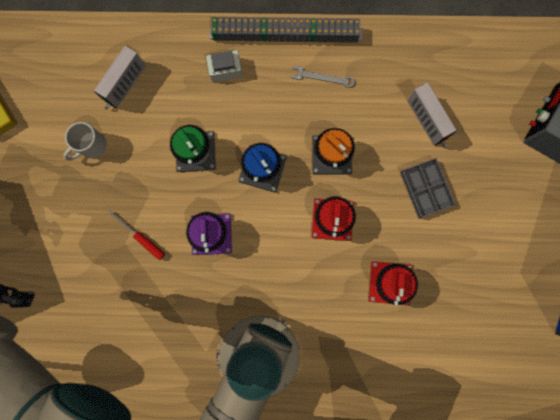

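View pics/side0.png

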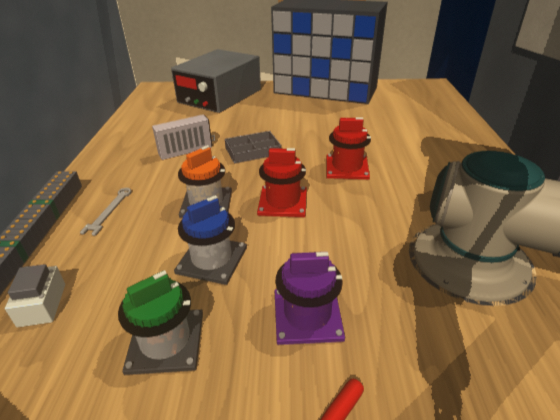

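Top view candidates: orange cap (335,147) is the wanted one. The look-alikes are red (335,215), red (398,284) and purple (207,232), and the caps to leave alone are blue (261,163) and green (190,145). In the side view orange is at (202,170). I'm choosing orange by its colour and checking it in one crop.

```bash
cat > h.py <<'E'
import cv2,numpy as np
from rig import manip
def ray(n,uv,z):
    p=manip.camera_params(n);R=np.array(p["R"]);t=np.array(p["t"])
    d=R.T@[(uv[0]-p["cx"])/p["fx"],(uv[1]-p["cy"])/p["fy"],1];c=-R.T@t
    return c+d*(z-c[2])/d[2]
def mask(im,lo,hi):
    return cv2.inRange(cv2.cvtColor(im,cv2.COLOR_BGR2HSV),lo,hi)
def big(m):
    c=max(cv2.findContours(m,cv2.RETR_EXTERNAL,cv2.CHAIN_APPROX_NONE)[0],key=cv2.contourArea);return c
E
python3 - <<'E'
from h import *
a=cv2.imread("pics/top0.png");b=cv2.imread("pics/side0.png")
for n,im,(x0,x1,y0,y1) in(("top",a,(300,370,115,185)),("side",b,(165,245,135,225))):
    w=np.zeros(im.shape[:2],np.uint8);w[y0:y1,x0:x1]=255
    m=mask(im,(4,190,110),(14,255,255))&w
    (e)=cv2.fitEllipse(cv2.convexHull(big(m)));print(n,e,ray(n,e[0],.111).round(4))
    wh=mask(im,(0,0,150),(180,90,255))&w
    k,l,st,c=cv2.connectedComponentsWithStats(wh)
    for i in range(1,k):
        if st[i,4]>3: print(" white",c[i].round(1),st[i,4],ray(n,c[i],.112).round(4),ray(n,c[i],.143).round(4))
    cv2.imwrite(f"pics/{n}c.png",cv2.resize(im[y0:y1,x0:x1],None,fx=5,fy=5,interpolation=cv2.INTER_CUBIC))
A=cv2.imread("pics/topc.png");B=cv2.imread("pics/sidec.png")
h=max(A.shape[0],B.shape[0]);A=cv2.copyMakeBorder(A,0,h-A.shape[0],0,0,0);B=cv2.copyMakeBorder(B,0,h-B.shape[0],0,0,0)
cv2.imwrite("pics/both.png",np.hstack([A,B]))
E
```

```text
top ((334.6507568359375, 145.12094116210938), (31.569353103637695, 32.42540740966797), 82.05573272705078) [ 0.5535 -0.1856  0.111 ]
 white [341.7 146.9] 21 [ 0.549  -0.2037  0.112 ] [ 0.5412 -0.2005  0.143 ]
 white [334.5 164.5] 4 [ 0.5022 -0.1857  0.112 ] [ 0.4956 -0.1829  0.143 ]
side ((200.4744110107422, 164.33502197265625), (31.467437744140625, 39.620697021484375), 71.33731842041016) [ 0.5519 -0.1792  0.111 ]
 white [205.  146.3] 21 [ 0.5558 -0.2615  0.112 ] [ 0.5417 -0.2029  0.143 ]
 white [222.2 170. ] 10 [ 0.5    -0.1532  0.112 ] [ 0.4898 -0.1021  0.143 ]
 white [198.  191.5] 156 [ 0.5371 -0.0714  0.112 ] [ 0.5244 -0.0259  0.143 ]
 white [211.5 197.6] 35 [ 0.5069 -0.0502  0.112 ] [ 0.4962 -0.0062  0.143 ]
 white [222.2 208.3] 10 [ 0.4811 -0.0152  0.112 ] [0.4722 0.0264 0.143 ]
```

View pics/both.png

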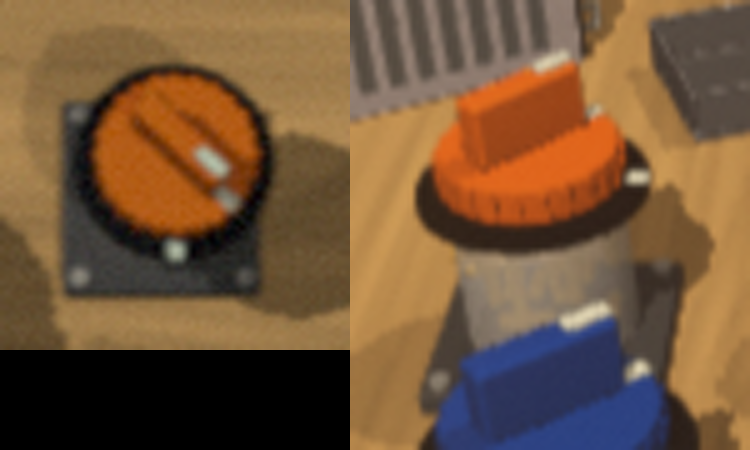

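The crop confirms the orange cap. Its pointer is at lower right (about (346,155) in the full picture) and the collar mark is straight below at (334.5,164.5), so it needs about 50° clockwise. Next I'll refine the axis and the bar angle.

```bash
python3 - <<'E'
from h import *
a=cv2.imread("pics/top0.png")
w=np.zeros(a.shape[:2],np.uint8);w[115:185,300:370]=255
# base plate corners screws at z~.006 (crop pixels/5 + offset)
f=lambda x,y:np.array([300+x/5-.4,115+y/5-.4])
s=[ray("top",f(*q),.006) for q in((78,113),(78,277),(247,277))]
print("screws",np.round(s,4).tolist(),"centre",((s[0]+s[2])/2).round(4))
hull=cv2.convexHull(big(mask(a,(4,190,110),(14,255,255))&w))
(c,r)=cv2.minEnclosingCircle(hull);print("disc",c,r,ray("top",c,.111).round(4), "px/mm",494.4/1.2/1000)
blk=mask(a,(0,0,0),(180,255,48))&w
e=cv2.fitEllipse(cv2.convexHull(big(blk)));print("collar",e,ray("top",e[0],.095).round(4))
g=ray("top",(341.7,146.9),.143);p=ray("top",f(228,200),.112);m=ray("top",(334.5,164.5),.095)
print("bar tip",g,"ptr",p,"mark",m)
for x in ([.5535,-.1856],[.552,-.183],e and ray("top",e[0],.095)[:2]):
    for q in(g,p,m):
        d=q[:2]-x;print(np.linalg.norm(d).round(4),np.degrees(np.arctan2(d[1],d[0])).round(1),end=" | ")
    print()
d=p-g;print("g->p",np.degrees(np.arctan2(d[1],d[0])))
l=[ray("top",f(*q),.111) for q in((132,118),(215,198))];d=l[1]-l[0];print("bar lower edge",np.degrees(np.arctan2(d[1],d[0])))
S=[ray("side",(165+x/5-.4,135+y/5-.4),.143) for x,y in((460,97),(580,65))] if 0 else [ray("side",(165+(x-350)/5-.4,135+y/5-.4),.143) for x,y in((482,112),(580,66),(460,97),(550,62))]
print("side bar top edges",np.round(S,4).tolist())
E
```

```text
screws [[0.6022, -0.14, 0.006], [0.5084, -0.1414, 0.006], [0.5103, -0.2355, 0.006]] centre [ 0.5562 -0.1877  0.006 ]
disc (334.8291320800781, 145.21859741210938) 16.38173484802246 [ 0.5533 -0.186   0.111 ] px/mm 0.412
collar ((344.5379638671875, 154.49127197265625), (19.329862594604492, 42.681427001953125), 1.6468212604522705) [ 0.5331 -0.213   0.095 ]
bar tip [ 0.54107251 -0.20051478  0.143     ] ptr [ 0.52877582 -0.21288973  0.112     ] mark [ 0.50589497 -0.18714844  0.095     ]
0.0194 -129.8 | 0.0368 -132.2 | 0.0476 -178.1 | 
0.0206 -122.0 | 0.0379 -127.8 | 0.0463 -174.9 | 
0.0149 57.4 | 0.0043 178.1 | 0.0375 136.4 | 
g->p -134.81828127785604
bar lower edge -133.77568109232254
side bar top edges [[0.5634, -0.1554, 0.143], [0.5282, -0.1958, 0.143], [0.5755, -0.1685, 0.143], [0.5421, -0.1996, 0.143]]
```

Emit:
move_arm([
  [[-0.73, -0.731, 0, 0.962, -1], [-0.73, -0.731, 0, 0.962, -1], [-0.73, -0.731, 0, 0.962, -1], [-0.73, -0.731, 0, 0.962, -1], [-0.73, -0.731, 0, 0.962, -1], [-0.73, -0.731, 0, 0.962, -1], [-0.73, -0.731, 0, 0.962, -1], [-0.73, -0.731, 0, 0.962, -1], [-0.73, -0.731, 0, 0.962, -1], [-0.73, -0.731, 0, 0.962, -1], [-0.73, -0.731, 0, 0.962, -1], [-0.73, -0.731, 0, 0.962, -1]],
], squeeze=60)

```text
clock: 1.3
position: [0.4499, 0.0134, 0.2392]
ee_rot: [-0.0, 0.871, 0.492, 0.0]
contact_force: [0.9, 0.1, 0.0]
width: 0.0853
gripper_force: 0.0
```

```bash
cat > go.py <<'E'
import sys,numpy as np
from rig import manip
from scipy.spatial.transform import Rotation as Ro
s=manip.get_state();q=s["ee_rot"];R=Ro.from_quat([q[1],q[2],q[3],q[0]]).as_matrix()
T=np.array([float(v) for v in sys.argv[1:4]]);yaw=np.degrees(np.arctan2(R[1,0],R[0,0]))
tw=(yaw-float(sys.argv[4])+180)%360-180
print("pos",np.round(s["position"],4),"yaw",yaw.round(2),"q",np.round(s["qpos"],2),"w",s["width"],"F",np.round(s["contact_force"],1),"t",s["clock"])
print("cmd",(R.T@(T-s["position"])/.8).round(4),(tw/120).round(4), "zaxis",R[:,2].round(3))
E
python3 go.py .554 -.1865 .2385 47
```

```text
pos [0.4499 0.0134 0.2392] yaw 58.9 q [-0.13  0.09  1.75  0.    1.31  0.42] w 0.08531161339643167 F [0.9 0.1 0. ] t 1.3
cmd [-0.1468  0.2405  0.0007] 0.0992 zaxis [ 0.  0. -1.]
```

Emit:
move_arm([
  [[-0.147, 0.24, 0, 0.1, -1], [-0.147, 0.24, 0, 0.1, -1], [-0.147, 0.24, 0, 0.1, -1], [-0.147, 0.24, 0, 0.1, -1], [-0.147, 0.24, 0, 0.1, -1], [-0.147, 0.24, 0, 0.1, -1], [-0.147, 0.24, 0, 0.1, -1], [-0.147, 0.24, 0, 0.1, -1]],
])

```text
clock: 2.1
position: [0.5539, -0.1826, 0.239]
ee_rot: [-0.001, 0.916, 0.401, -0.0]
contact_force: [0.2, -0.4, 0.2]
width: 0.0856
gripper_force: 0.0
```

```bash
python3 go.py .554 -.1865 .126 47; python3 -c "
from h import *
cv2.imwrite('pics/side1.png',cv2.resize(manip.get_image('side')[60:260,100:360,::-1],None,fx=3,fy=3))"
```

```text
pos [ 0.5539 -0.1826  0.239 ] yaw 47.33 q [-0.44  0.29  1.49  0.    1.37  0.31] w 0.08555459678655722 F [ 0.2 -0.4  0.2] t 2.1
cmd [-0.0035  0.0037  0.1412] 0.0027 zaxis [-0.001  0.001 -1.   ]
```

View pics/side1.png

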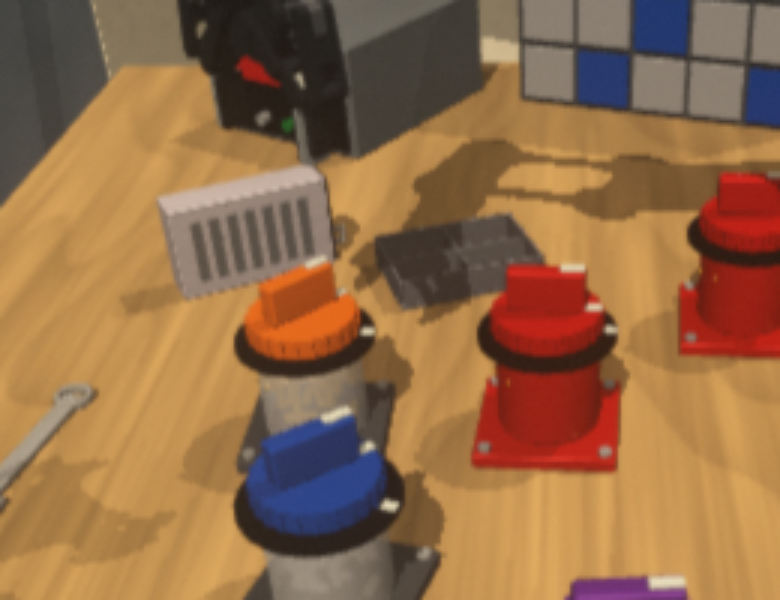

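The gripper (fingers at about crop (225,110) and (320,150)) hangs open above the orange cap at (300,310), with the bar still in line with it. I'll descend now.

Emit:
move_arm([
  [[-0.003, 0.003, 0.04, 0, -1], [-0.003, 0.003, 0.08, 0, -1], [-0.003, 0.003, 0.11, 0, -1], [-0.003, 0.003, 0.13, 0, -1], [-0.003, 0.003, 0.14, 0, -1], [-0.003, 0.003, 0.14, 0, -1], [-0.003, 0.003, 0.14, 0, -1]],
])

```text
clock: 2.85
position: [0.5553, -0.1868, 0.1283]
ee_rot: [0.001, 0.916, 0.401, 0.001]
contact_force: [0.2, -0.2, 0.1]
width: 0.0856
gripper_force: 0.0
```

```bash
python3 go.py .554 -.1865 .126 47; python3 -c "
from h import *
a=cv2.resize(manip.get_image('side')[110:240,140:270,::-1],None,fx=3,fy=3)
b=cv2.resize(manip.get_image('top')[80:210,270:400,::-1],None,fx=3,fy=3)
cv2.imwrite('pics/d.png',np.hstack([a,b]))"
```

```text
pos [ 0.5553 -0.1868  0.1283] yaw 47.33 q [-0.44  0.37  1.65  0.    1.12  0.3 ] w 0.0856446893290629 F [ 0.2 -0.2  0.1] t 2.85
cmd [-0.0008 -0.0015  0.0028] 0.0028 zaxis [ 0.001 -0.001 -1.   ]
```

View pics/d.png

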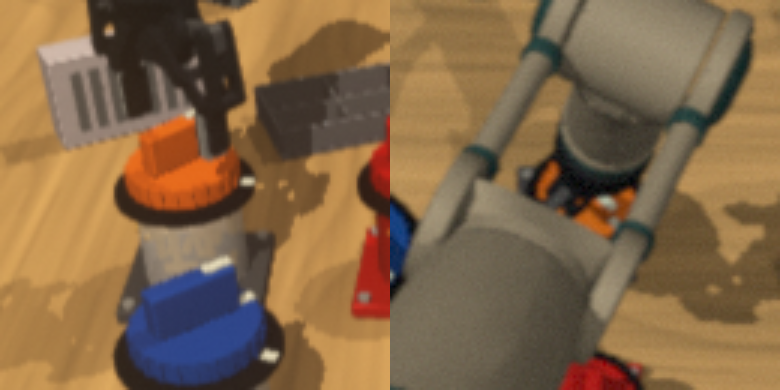

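The fingers straddle the orange bar (side crop: fingers at (140,95) and (215,140), bar at (170,145)), so I'll close.

Emit:
move_arm([
  [[0, -0.001, 0, 0, 1], [0, -0.001, 0, 0, 1], [0, -0.001, 0, 0, 1], [0, -0.001, 0, 0, 1], [0, -0.001, 0, 0, 1], [0, -0.001, 0, 0, 1], [0, -0.001, 0, 0, 1], [0, -0.001, 0, 0, 1], [0, -0.001, 0, 0, 1], [0, -0.001, 0, 0, 1]],
], squeeze=50)

```text
clock: 3.95
position: [0.5549, -0.1873, 0.1276]
ee_rot: [0.001, 0.916, 0.401, 0.0]
contact_force: [2.4, -3.3, 1.2]
width: 0.0151
gripper_force: 51.9
```

```bash
python3 go.py .554 -.1865 .126 47;python3 -c "
from h import *
s=manip.get_state();print(s['moment'],s['gripper_force'])"
```

```text
pos [ 0.5549 -0.1873  0.1276] yaw 47.29 q [-0.44  0.37  1.65 -0.    1.11  0.3 ] w 0.015070445044207511 F [ 2.4 -3.3  1.2] t 3.95
cmd [-0.     -0.0015  0.002 ] 0.0024 zaxis [ 0.002 -0.001 -1.   ]
[-0.54863277 -0.32473129 -0.12003113] 51.87927961349487
```

Gripped (15 mm opening, 52 N). Now I'll turn clockwise, stopping a little short to check.

Emit:
move_arm([
  [[0, 0, 0, 0.05, 1], [0, 0, 0, 0.1, 1], [0, 0, 0, 0.15, 1], [0, 0, 0, 0.2, 1], [0, 0, 0, 0.25, 1], [0, 0, 0, 0.3, 1], [0, 0, 0, 0.33, 1], [0, 0, 0, 0.33, 1], [0, 0, 0, 0.33, 1]],
])

```text
clock: 4.85
position: [0.5552, -0.1875, 0.1276]
ee_rot: [0.001, 0.998, 0.067, 0.001]
contact_force: [3.3, -3.3, 0.1]
width: 0.0151
gripper_force: 51.8
```

```bash
python3 go.py .554 -.1865 .126 0;python3 -c "
from h import *
s=manip.get_state();print(s['moment'],s['gripper_force'])
a=cv2.resize(manip.get_image('side')[130:220,160:260,::-1],None,fx=5,fy=5)
cv2.imwrite('pics/e.png',a)"
```

```text
pos [ 0.5552 -0.1875  0.1276] yaw 7.69 q [-0.44  0.37  1.65 -0.    1.11  0.99] w 0.01508643944726985 F [ 3.3 -3.3  0.1] t 4.85
cmd [-0.0013 -0.0015  0.002 ] 0.0641 zaxis [ 0.002 -0.002 -1.   ]
[-0.5828427  -0.44192688 -0.10132476] 51.82133138179779
```

View pics/e.png

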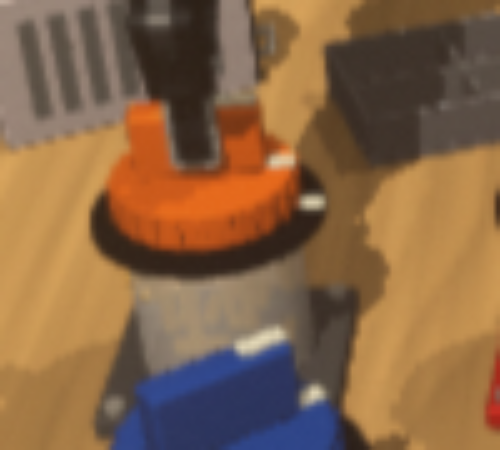

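The cap followed: its pointer at crop (280,160) is nearing the collar mark at (312,202). I'll keep going in small steps.

Emit:
move_arm([
  [[0, 0, 0, 0.03, 1], [0, 0, 0, 0.05, 1], [0, 0, 0, 0.065, 1], [0, 0, 0, 0.065, 1], [0, 0, 0, 0.065, 1]],
])

```text
clock: 5.4
position: [0.5552, -0.1876, 0.1276]
ee_rot: [0.001, 1.0, 0.0, 0.001]
contact_force: [3.7, -4.7, -0.1]
width: 0.0151
gripper_force: 52.1
```

```bash
python3 go.py .554 -.1865 .126 0;python3 -c "
from h import *
s=manip.get_state();print(s['moment'],s['effort'][5])"
```

```text
pos [ 0.5552 -0.1876  0.1276] yaw 0.03 q [-0.44  0.37  1.65 -0.    1.11  1.13] w 0.01509399876852694 F [ 3.7 -4.7 -0.1] t 5.4
cmd [-0.0015 -0.0014  0.002 ] 0.0003 zaxis [ 0.002 -0.002 -1.   ]
[-0.57145123 -0.52172238  0.59483897] 0.6043314188718796
```

Emit:
move_arm([
  [[0, 0, 0, 0.012, 1], [0, 0, 0, 0.024, 1], [0, 0, 0, 0.024, 1], [0, 0, 0, 0.024, 1]],
])

```text
clock: 5.8
position: [0.5556, -0.1877, 0.1277]
ee_rot: [0.001, 1.0, -0.024, 0.001]
contact_force: [4.2, -4.4, -0.4]
width: 0.0152
gripper_force: 66.0
```

```bash
python3 go.py .554 -.1865 .126 0;python3 -c "
from h import *
s=manip.get_state();print(s['moment'],s['effort'][5])
a=cv2.resize(manip.get_image('side')[130:220,160:260,::-1],None,fx=5,fy=5)
cv2.imwrite('pics/f.png',a)"
```

```text
pos [ 0.5556 -0.1877  0.1277] yaw -2.76 q [-0.44  0.37  1.65 -0.    1.11  1.18] w 0.015226366205325683 F [ 4.2 -4.4 -0.4] t 5.8
cmd [-0.002  -0.0014  0.0021] -0.023 zaxis [ 0.003 -0.003 -1.   ]
[-0.61428679 -0.63431557  1.0671617 ] 1.058371178805828
```

View pics/f.png

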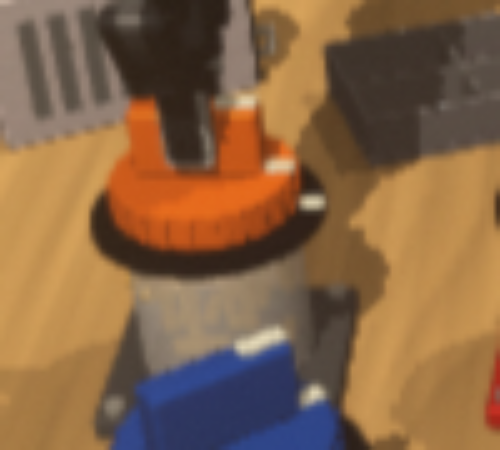

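The wrist moment rose from 0.6 to 1.07 N m while the cap hardly moved, which is the hard stop. The pointer is at crop (278,166) and the mark at (312,202). I'll ease back, open, lift, and check from above.

Emit:
move_arm([
  [[0, 0, 0, -0.024, 1], [0, 0, 0, -0.024, 1], [0, 0, 0, -0.024, -1], [0, 0, 0, -0.024, -1], [0, 0, 0, -0.024, -1], [0, 0, 0, -0.024, -1], [0, 0, 0, -0.024, -1], [0, 0, 0, -0.024, -1], [0, 0, 0, -0.024, -1], [0, 0, 0, -0.024, -1], [0, 0, 0, -0.024, -1]],
])

```text
clock: 6.95
position: [0.5542, -0.1866, 0.1273]
ee_rot: [-0.0, 1.0, -0.001, 0.0]
contact_force: [0.4, -0.5, 1.1]
width: 0.0857
gripper_force: 0.0
```

```bash
python3 go.py .35 .2 .28 0
```

```text
pos [ 0.5542 -0.1866  0.1273] yaw -0.11 q [-0.44  0.37  1.65  0.    1.12  1.13] w 0.08573271441033124 F [ 0.4 -0.5  1.1] t 6.95
cmd [-0.2562 -0.4828 -0.1908] -0.0009 zaxis [ 0.  0. -1.]
```

Lift first, then move away.

Emit:
move_arm([
  [[0, 0, -0.05, 0, -1], [0, 0, -0.1, 0, -1], [0, 0, -0.15, 0, -1], [0, 0, -0.19, 0, -1], [-0.25, -0.48, -0.19, 0, -1], [-0.25, -0.48, -0.19, 0, -1], [-0.25, -0.48, -0.19, 0, -1], [-0.25, -0.48, -0.19, 0, -1], [-0.25, -0.48, -0.19, 0, -1], [-0.25, -0.48, -0.19, 0, -1], [-0.25, -0.48, -0.19, 0, -1], [-0.25, -0.48, -0.19, 0, -1]],
])

```text
clock: 8.15
position: [0.3688, 0.1699, 0.2796]
ee_rot: [-0.0, 1.0, -0.001, 0.001]
contact_force: [0.8, 1.0, 1.6]
width: 0.0854
gripper_force: 0.0
```

```bash
python3 -c "
from h import *
s=manip.get_state();print(s['clock'],s['position'],np.abs(s['qd']).max())
a=cv2.resize(manip.get_image('side')[120:230,160:260,::-1],None,fx=4,fy=4)
b=cv2.resize(manip.get_image('top')[110:190,280:370,::-1],None,fx=4.4,fy=5.5)
cv2.imwrite('pics/g.png',np.hstack([a,b]))"
```

```text
8.15 [0.36884407 0.16993875 0.27960014] 1.197229522959221
```

View pics/g.png

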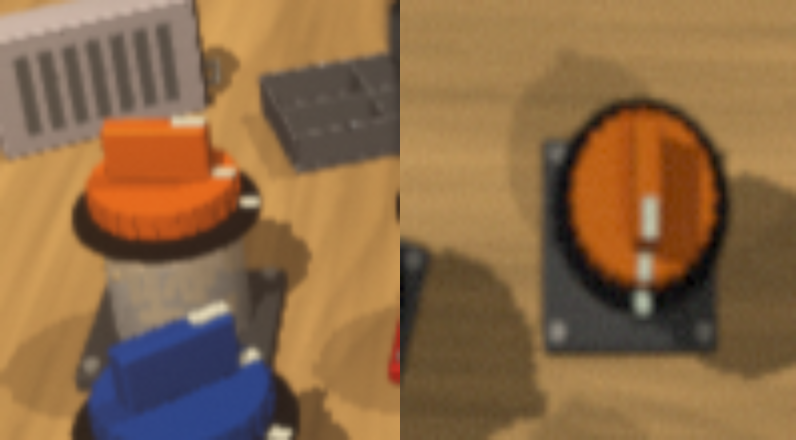

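From above, the pointer (crop (645,265)) lines up with the collar mark (642,300), so the cap is home. I'll let the arm settle and hand in.

Emit:
move_arm([
  [[0, 0, 0, 0, -1], [0, 0, 0, 0, -1], [0, 0, 0, 0, -1], [0, 0, 0, 0, -1]],
])

```text
clock: 8.65
position: [0.3708, 0.1674, 0.2792]
ee_rot: [0.0, 1.0, -0.002, -0.0]
contact_force: [0.1, -0.1, -0.5]
width: 0.0851
gripper_force: 0.0
```

```bash
python3 -c "
from rig import manip
print(manip.sign_off())"
```

```text
the job is handed in; nothing more can be done
None
```

The orange cap is screwed home against its stop with its pointer at the white mark, the gripper never went down to the blue or green caps, and the job was handed in with the arm clear at about 8.7 s (no verdict was returned).

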